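Roll the sample vial onto the reading line and start the reader

TASK

On the bed of the code reader lies a stout capped sample vial, some way off the black reading line. With a fingertip push the top of the vial sideways so that it rolls (rather than sliding or being picked up) until it lies at rest along the line, centred over it, and then press the start button on the reader's housing fully down and let it come up again. Leave the slim tube on the bed and everything else where it is, and do not press the button before the vial is on the line.

Things in the scene. Friction and masses are not known exactly. Their poses are not given: they have to be found in the camera images.
- reader: Code reader fixed to the table. A flat white bed 260 mm (its x) by 180 mm (its y), top 10 mm above the table, with a 4 mm high lip along each x edge; on its +y end a white housing 130 x 85 mm, 55 mm high (y = +85 to +170 mm), with a dark window facing the bed. Origin on the table under the middle of the bed; z up. Its place and yaw vary.
- line_mid (a point): Middle of the black reading line, on the bed's upper face, 10 mm above the table, over the reader's origin. The line is 4 mm wide and runs along the reader's y axis, from 87 mm on the -y side to 63 mm on the +y side (towards the window).
- vial: Stout amber glass vial, 28 mm across, glass 60 mm long, paper label, white 23 mm cap ending 48 mm from the origin at -y. About 45 g. Lies on the bed within 5 degrees of parallel to the line, 55 to 85 mm from it, on either side. Origin on its axis, mid-glass, 24 mm above the table (its top at 38 mm); y axis along the cylinder towards its base; x and z turn as it rolls.
- start_top (a point): Centre of the upper face of the round start button (28 mm across, grey, in a black collar 44 mm across) on top of the housing, 73 mm above the table when up.
- start (a joint): Travel of the start button: 0 m up, 0.006 m fully down. Sprung: starts to move at about 1.2 N, fully down at 4 N, comes up by itself.
- slim_tube: Slim clear tube with a grey cap, 16 mm in diameter, 98 mm long, lying on the bed roughly parallel to the line, on the other side of it from the vial. Leave it alone. Origin on its axis near the middle, 18 mm above the table; y along the axis.
- jar: Bystander: capped jar 50 mm across, 62 mm high, standing on the table just off the -y edge of the bed. Origin under its middle.
- beaker: Bystander: glass beaker 66 mm across, 85 mm high, on the table beyond the +x edge of the bed. Origin under its middle.
- petri_dish: Bystander: clear dish 90 mm across, 15 mm high, on the table near the +x -y corner of the bed. Origin under its middle.
- pen: Bystander: pen 10 mm thick, about 180 mm long, lying on the table near the -x -y corner of the bed. Origin on its axis.
- slide_box: Bystander: white slide box 85 x 75 x 34 mm on the table, past the reader's housing. Origin under its middle.
- tube_rack: Bystander, fixed: white rack 60 x 130 mm, 84 mm high over the tubes, on the table beyond the +x edge of the bed. Origin under its middle.
- vial_center (a point): The same point as the vial's origin: on its axis, mid-glass. Rolling without slipping, the vial's top (and a fingertip on it) moves twice as far as this point, so the tip outruns the vial and a long way takes two or more strokes. There is some rolling resistance: let go at low speed it stops within a few millimetres.
Mind the look-alikes: they are no part of the job. Of the things that look like the vial, the largest one is meant.

How it is judged:
On the way, in this order (a step that is already met when the one before it is completed fails the run):
1. the vial has been rolled over to upside down (half a turn) on its way to the line (angle between vial's own z axis and vertical above 2.4 rad).
2. the vial lies still on the line (x of vial in the frame of reader between -0.006 and 0.006 m and y of vial in the frame of reader between -0.035 and 0.035 m and z of vial in the frame of reader below 0.029 m and angle between the y axis of vial and the y axis of reader, either way round below 0.15 rad and linear speed of vial below 0.01 m/s), for 0.2 s.
3. the start button is pressed fully down with the vial on the line (x of vial in the frame of reader between -0.006 and 0.006 m and y of vial in the frame of reader between -0.035 and 0.035 m and z of vial in the frame of reader below 0.029 m and angle between the y axis of vial and the y axis of reader, either way round below 0.15 rad and value of joint start above 0.005 m), for 0.05 s.
4. the start button has come up again (value of joint start below 0.001 m), for 0.1 s.
At the end, for the whole second after the job is handed in: The vial lies at rest on the bed with its middle within 6 mm of the reading line and its axis within 0.15 rad of it, not shifted more than 35 mm along it from the bed's middle, and the start button, once fully pressed after the vial came to rest on the line, is up again (all of step 2 and value of joint start below 0.001 m); the robot touches nothing.
It fails at once if the vial is lifted more than 7 mm off the bed or tipped up (z of vial in the frame of reader above 0.031 m or angle between vial's own y axis and vertical below 1.3 rad or angle between vial's own y axis and vertical above 1.84 rad).
It fails at once if the start button is pressed while the vial is not on the line (value of joint start above 0.003 m and not (x of vial in the frame of reader between -0.006 and 0.006 m and y of vial in the frame of reader between -0.035 and 0.035 m and z of vial in the frame of reader below 0.029 m and angle between the y axis of vial and the y axis of reader, either way round below 0.15 rad)).
It fails at once if the slim tube is moved by more than 12 mm (distance of slim_tube from where it was at the start of the episode above 0.012 m).
It fails at once if another bystander is moved by more than 20 mm or knocked over (distance of any of jar, beaker, petri_dish, pen, slide_box from where it was at the start of the episode above 0.02 m or angle between any of jar, beaker's own z axis and vertical above 0.5 rad).
It also fails if it takes over 58 s, if anything falls off the work surface, if the arm or the gripper's body presses on something with over 40 N, if the wrist force passes 120 N, or if a joint passes its speed limit or range.

ROBOT

A 7-joint arm with a two-finger parallel gripper is mounted at the origin on the work surface. World frame = base frame: x ahead of the robot, y to its left, z up, the work surface at z = 0. Lengths are in m, angles in rad, forces in N, time in s.
With the tool pointing down it reaches from about 0.425 to 1.025 m from the base axis. Payload 9.4 kg.
Tool frame: the origin (TCP) lies midway between the tips of the shut fingers; the grasp point (between the pads) lies 19 mm behind it (ctrl.hold_point_z is the distance from the TCP to the grasp point, in m); z points along the fingers, y is the direction in which the jaws open and shut (so a half turn about z gives the same grasp; the last joint's range is limited). The gripper opens to 93 mm and grips with 3 to 60 N. Pads are 15 mm wide; open, the fingers measure 128 mm over their backs; the gripper's body (75 mm by 188 mm) begins 65 mm behind the grasp point.
Start: joints at [1.201, 0.599, -0.003, 1.599, 0.002, 0.943, -0.08], TCP at [0.209, -0.694, 0.219] pointing down, gripper open.
Joint ranges: [-2.57, 2.57], [-0.35, 1.97], [-1.29, 1.29], [0.11, 2.56], [-1.05, 4.19], [0.11, 1.86], [-2.63, 2.63]. Speed limits (rad/s): [2.22, 2.22, 3.01, 3.01, 3.14, 3.14, 3.14].

INTERFACE

Orientations are given as a 3x3 rotation matrix whose columns are the frame's x, y, z axes.
In Python, from station import ctrl, optics gives the robot as it stands.
- The arm moves only by the shell command python3 -m jog 'ROWS' [FORCE]. ROWS is JSON, a list of rows, each an object with "travel": the shift along the tool's x, y, z in mm, a list of three; "angular": the turn, a rotation vector about the tool's x, y, z in degrees, a list of three; "gripper": the finger opening in mm, from 0 to 93. In form: [{"travel": [tx, ty, tz], "angular": [ax, ay, az], "gripper": gripper}, ...]. A call has 1 to 12 rows; each row shifts and turns the pose as measured when the row begins, along the tool's axes as they then stand; what a row does not reach is not made up. A row lasts 1/12 s, in which the tool goes at most 41.7 mm and 7.16 degrees, less where a joint would pass 70% of its speed; a pose out of reach is approached as far as the arm can. A call with a gripper value outside its range is refused whole. The fingers move at their own pace and stop on an object; FORCE is the grip in N (left out, the last holds). Time passes only in rows, so rows that do not move let the fingers close. It gives the time, the measured TCP pose, the force and the opening at its end, in the units of the state.
- ctrl.state(): the state, without advancing time (a new reading comes with each control period).
- optics.capture(name): name is "scene" or "top"; returns (picture, depth): 420x560x3 uint8, blue, green, red; 420x560 float32, m along the optical axis (not along the pixel's ray), 0 where there is no reading.
- optics.camera_model(name): a dict with "K" (3x3 intrinsics, pixels), "R" (3x3) and "t" (3): a world point X has camera coordinates R X + t. Camera axes: x right, y down, z forward; pixel columns grow to the right and rows downward; lengths in m; the calibration is good to about 2 mm. A picture is of the moment at which its call begins. camera_model takes no time and is no camera call.
- ctrl.job_done(): hands the job in, once; it reports no verdict.
The state is a dict: "time_s": time; "joint_pos": joint angles; "dq": joint speeds; "effort": joint torques, N m; "ee_pos": TCP position; "ee_rot": TCP orientation; "force": force on the tool from outside, world axes, zero at the start; "ft_torque": the same for the moment, N m; "gripper_width": finger opening in m.
Only numpy, scipy, OpenCV 4.12 (cv2) and the standard library are available. Lean on these libraries where they do the work, as an engineer would, in place of code of your own. Each camera call takes 0.05 s, during which the arm holds its last target. There are 200 camera calls.

## Working session

There is one attempt and no reset: what is moved stays moved. The work goes in short steps, Python scripts to look and compute and a shell command to move; the robot and the scene stay as the last step left them, time stands still between calls to the robot, and variables do not carry over. Pictures are saved under pics/ and viewed, about 8 in all and at most 12, crops included, and the job is handed in when it is done.

```bash
mkdir -p pics; ls
python3 - <<'E'
from station import ctrl, optics
import cv2
for n in("top","scene"):
    p,d=optics.capture(n); cv2.imwrite(f"pics/{n}0.png",p)
    m=optics.camera_model(n); print(n,m)
s=ctrl.state(); print(s)
E
```

```text
pics
top {'K': array([[478.4328034 ,   0.        , 289.41283723],
       [  0.        , 478.4328034 , 200.08701727],
       [  0.        ,   0.        ,   1.        ]]), 'R': array([[-0.00848289, -0.99993153,  0.00806054],
       [-0.98530943,  0.00698333, -0.17063574],
       [ 0.17056777, -0.00938961, -0.98530121]]), 't': array([0.03972549, 0.61705933, 1.00462745])}
scene {'K': array([[467.15964572,   0.        , 277.48743134],
       [  0.        , 467.15964572, 205.59805535],
       [  0.        ,   0.        ,   1.        ]]), 'R': array([[-0.74576409,  0.66619802, -0.00401539],
       [ 0.36606194,  0.40473113, -0.8379686 ],
       [-0.55662787, -0.62639677, -0.54570368]]), 't': array([ 0.46969073, -0.18617403,  1.29879303])}
{'time_s': 0.1, 'joint_pos': array([ 1.20130619,  0.60002965, -0.0025552 ,  1.60004174,  0.00177322,
        0.94287998, -0.07976885]), 'dq': array([ 1.67729017e-04, -9.44670838e-04,  1.37292453e-03, -3.44184956e-03,
       -1.03592331e-03, -5.82121997e-04, -8.11228433e-05]), 'effort': array([ 4.60530704e-03, -7.66558313e+01,  1.50203224e+00, -2.52937371e+01,
       -5.22307015e-02,  1.36386591e-02,  1.36422159e-05]), 'ee_pos': array([ 0.20913115, -0.69373643,  0.21786022]), 'ee_rot': array([[ 9.57418129e-01,  2.88704506e-01, -4.85223580e-04],
       [ 2.88704896e-01, -9.57417296e-01,  1.26671581e-03],
       [-9.88548859e-05, -1.35286311e-03, -9.99999080e-01]]), 'force': array([ 0.12367753, -0.05254038, -0.41509224]), 'ft_torque': array([-0.05883694, -0.01357754,  0.02296727]), 'gripper_width': 0.09277122728100179}
```

View pics/top0.png

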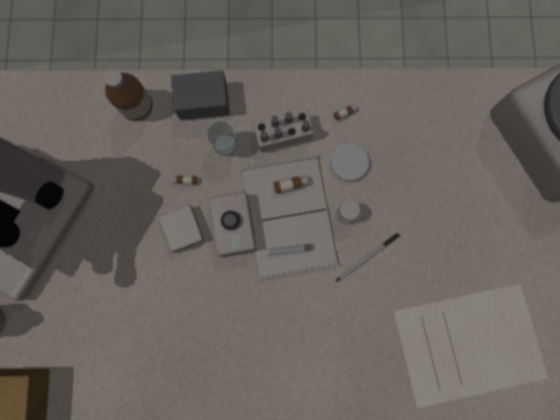

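View pics/scene0.png

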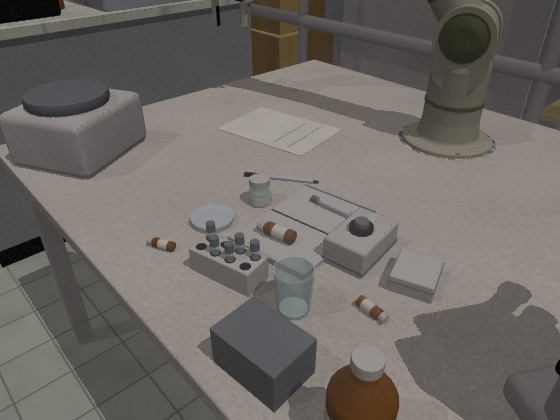

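The top view shows the bed at about (290,215), the black line near row 215, the large vial at (290,185), the slim tube at (290,249) and the button at (230,220). Next I'll enlarge that area.

Run:
```python
import cv2
p=cv2.imread("pics/top0.png")[145:290,195:345]
p=cv2.convertScaleAbs(p,alpha=1.6)
cv2.imwrite("pics/crop0.png",cv2.resize(p,None,fx=4,fy=4,interpolation=cv2.INTER_CUBIC))
```

```text
(no output)
```

View pics/crop0.png

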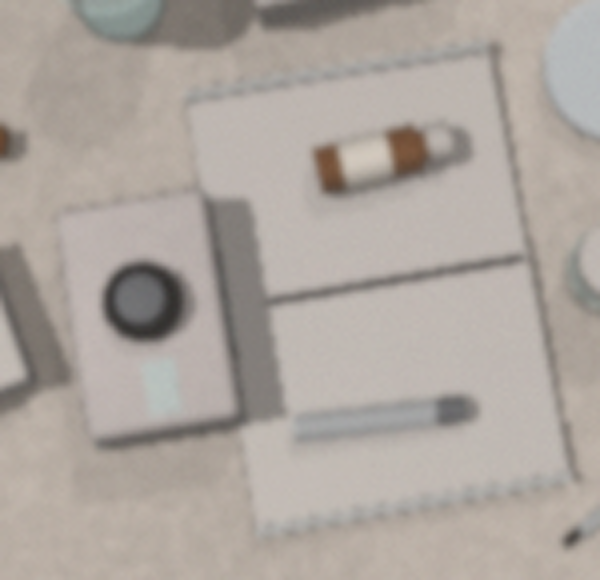

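```bash
cat > h.py <<'E'
import numpy as np, cv2
from station import ctrl, optics
def ray(n,uv,z):
    m=optics.camera_model(n); R,t=m["R"],m["t"]
    d=R.T@np.linalg.inv(m["K"])@np.array([uv[0],uv[1],1.]); c=-R.T@t
    return c+d*(z-c[2])/d[2]
def proj(n,X):
    m=optics.camera_model(n); q=m["K"]@(m["R"]@np.asarray(X,float)+m["t"]); return q[:2]/q[2]
O=None
E
python3 - <<'E'
from h import *
c=lambda a,b,z:ray("top",((a+.5)/4-.5+195,(b+.5)/4-.5+145),z)
A=c(268,300,.01);B=c(522,257,.01);print("line",A,B,np.linalg.norm(A-B))
# bed corners: +x edge (190,97),(493,45); -x edge (262,532),(576,480)
C=[c(190,97,.014),c(493,45,.014),c(262,532,.014),c(576,480,.014)]
for q in C: print(q.round(4))
y=(A-B)/np.linalg.norm(A-B); x=np.cross(y,[0,0,1]); O=B+.087*y; print("O",O,"yaw",np.degrees(np.arctan2(x[1],x[0])), "center",np.mean(C,0))
for q in C: print("c",(q-O)@x,(q-O)@y)
V=[c(320,171,.024),c(424,150,.024)]
for q in V:print("v",q,(q-O)@x,(q-O)@y)
S=c(143,298,.073);print("btn",S,(S-O)@x,(S-O)@y)
for a,b in((293,425),(475,407)):
  q=c(a,b,.018);print("tube",(q-O)@x,(q-O)@y)
E
```

```text
line [0.57993351 0.09836238 0.01      ] [ 0.60371979 -0.04729206  0.01      ] 0.14758387795658123
[0.6983 0.1435 0.014 ]
[ 0.7282 -0.0327  0.014 ]
[0.4491 0.1013 0.014 ]
[ 0.4764 -0.0746  0.014 ]
O [0.58969789 0.03857055 0.01      ] yaw 9.274883860694533 center [0.58800739 0.03439172 0.014     ]
c 0.12404611074400432 0.08605833229140271
c 0.125214963381347 -0.09265675317658263
c -0.12861286184253465 0.08458573708253919
c -0.1300158313118666 -0.09339427204438283
v [0.65202115 0.06813134 0.024     ] 0.0662728175855723 0.019129611485571175
v [0.66385431 0.00864696 0.024     ] 0.06836411247782971 -0.0414842600482433
btn [0.57321382 0.16243293 0.073     ] 0.0036944853076065947 0.1248998223342087
tube -0.07317480451498445 0.057838801000105515
tube -0.0805069010711911 -0.04455467899641653
```

```bash
python3 -m jog '[{"travel":[0,0,0],"angular":[0,0,3.8],"gripper":0},{"travel":[0,0,0],"angular":[0,0,3.7],"gripper":0},{"travel":[23,-27,0],"angular":[0,0,0],"gripper":0},{"travel":[23,-27,0],"angular":[0,0,0],"gripper":0},{"travel":[23,-27,0],"angular":[0,0,0],"gripper":0},{"travel":[23,-27,0],"angular":[0,0,0],"gripper":0},{"travel":[23,-27,0],"angular":[0,0,0],"gripper":0},{"travel":[23,-27,0],"angular":[0,0,0],"gripper":0},{"travel":[23,-27,0],"angular":[0,0,0],"gripper":0},{"travel":[23,-27,0],"angular":[0,0,0],"gripper":0},{"travel":[23,-27,0],"angular":[0,0,0],"gripper":0},{"travel":[23,-27,0],"angular":[0,0,0],"gripper":0}]' 5
python3 -m jog '[{"travel":[23,-27,0],"angular":[0,0,0],"gripper":0},{"travel":[23,-27,0],"angular":[0,0,0],"gripper":0},{"travel":[23,-27,0],"angular":[0,0,0],"gripper":0},{"travel":[23,-27,0],"angular":[0,0,0],"gripper":0},{"travel":[23,-27,0],"angular":[0,0,0],"gripper":0},{"travel":[23,-27,0],"angular":[0,0,0],"gripper":0},{"travel":[23,-27,0],"angular":[0,0,0],"gripper":0},{"travel":[23,-27,0],"angular":[0,0,0],"gripper":0},{"travel":[23,-27,0],"angular":[0,0,0],"gripper":0},{"travel":[23,-27,0],"angular":[0,0,0],"gripper":0},{"travel":[0,0,0],"angular":[0,0,0],"gripper":0}]'
cat >> h.py <<'E'
O=np.array([.5897,.0386,.01]); a=np.radians(9.27)
x=np.array([np.cos(a),np.sin(a),0]); y=np.array([-np.sin(a),np.cos(a),0])
def rd(p): p=np.asarray(p)-O; return np.round([1e3*p@x,1e3*p@y],1)
def rep():
    s=ctrl.state(); R=s["ee_rot"]
    print("t",round(s["time_s"],2),"reader xy",rd(s["ee_pos"]),"z",round(1e3*s["ee_pos"][2],1),"toolx yaw",round(np.degrees(np.arctan2(R[1,0],R[0,0])),2),"zax",R[:,2].round(4),"F",s["force"].round(2),"w",round(s["gripper_width"],4))
E
python3 -c "from h import *;rep()"
```

```text
time_s: 1.1
ee_pos: [0.3933, -0.3849, 0.2118]
ee_rot: [[0.99, 0.139, -0.008], [0.139, -0.99, 0.004], [-0.008, -0.006, -1.0]]
force: [0.4, 0.1, 0.3]
gripper_width: 0.0175
time_s: 2.02
ee_pos: [0.592, -0.0601, 0.2098]
ee_rot: [[0.989, 0.147, -0.01], [0.147, -0.989, 0.009], [-0.009, -0.01, -1.0]]
force: [0.7, 0.1, 0.6]
gripper_width: 0.0004
t 2.02 reader xy [-13.6 -97.8] z 209.8 toolx yaw 8.48 zax [-0.0101  0.0087 -0.9999] F [0.71 0.09 0.61] w 0.0004
```

```bash
python3 -m jog '[{"travel":[0,0,0],"angular":[-0.58,0.5,-0.8],"gripper":0},{"travel":[22,-21,0],"angular":[0,0,0],"gripper":0},{"travel":[22,-21,20],"angular":[0,0,0],"gripper":0},{"travel":[22,-21,20],"angular":[0,0,0],"gripper":0},{"travel":[22,-21,20],"angular":[0,0,0],"gripper":0},{"travel":[0,0,25],"angular":[0,0,0],"gripper":0},{"travel":[0,0,25],"angular":[0,0,0],"gripper":0},{"travel":[0,0,25],"angular":[0,0,0],"gripper":0},{"travel":[0,0,0],"angular":[0,0,0],"gripper":0},{"travel":[0,0,0],"angular":[0,0,0],"gripper":0}]' >/dev/null
python3 - <<'E'
from h import *;rep()
t,_=optics.capture("top");s,_=optics.capture("scene")
P=ctrl.state()["ee_pos"]; print(proj("top",P),proj("scene",P))
u=lambda p,q:cv2.resize(cv2.convertScaleAbs(p[q[0]:q[1],q[2]:q[3]],alpha=1.5),(400,400),interpolation=cv2.INTER_CUBIC)
cv2.imwrite("pics/c1.png",np.hstack([u(t,(130,250,240,360)),u(s,(170,290,230,350))]))
E
```

```text
t 2.85 reader xy [ 75.2 -16. ] z 69.1 toolx yaw 9.49 zax [ 0.0047 -0.0058 -1.    ] F [-0.45  0.33 -0.15] w 0.0005
[289.32921292 176.44896618] [274.91600317 212.71737907]
```

View pics/c1.png

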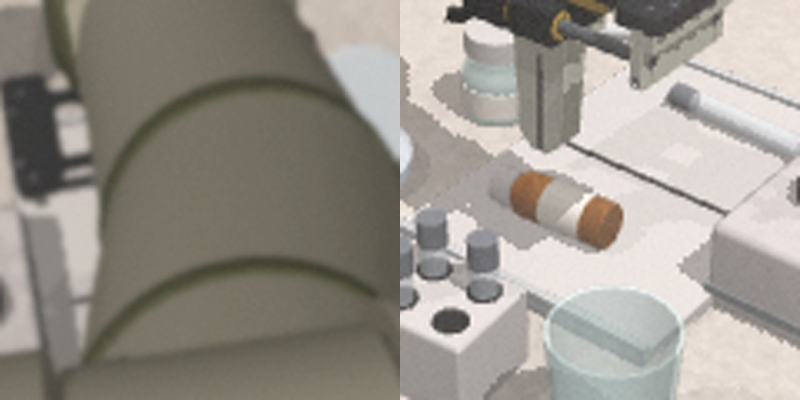

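```bash
python3 -m jog '[{"travel":[-3,0,10],"angular":[0,0,0],"gripper":0},{"travel":[0,0,10],"angular":[0,0,0],"gripper":0},{"travel":[0,0,6],"angular":[0,0,0],"gripper":0},{"travel":[0,0,1.5],"angular":[0,0,0],"gripper":0},{"travel":[0,0,0],"angular":[0,0,0],"gripper":0}]' >/dev/null
python3 - <<'E'
from h import *;rep()
for q in((66.3,19.1,14),(68.4,-41.5,14),(67,-10.9,14),(0,-87,0),(0,63,0)): print(q,proj("scene",O+x*q[0]/1e3+y*q[1]/1e3+np.array([0,0,q[2]/1e3])).round(1))
E
```

```text
t 3.37 reader xy [ 74.7 -18.4] z 45.7 toolx yaw 9.34 zax [ 0.014  -0.0053 -0.9999] F [-0.4  -0.18  0.31] w 0.0002
(66.3, 19.1, 14) [292.7 237.4]
(68.4, -41.5, 14) [267.4 226.2]
(67, -10.9, 14) [280.1 231.7]
(0, -87, 0) [271.8 209.1]
(0, 63, 0) [331.3 235.6]
```

```bash
python3 -m jog '[{"travel":[-3,-2,2],"angular":[0.43,-0.74,0],"gripper":0},{"travel":[0,0,2],"angular":[0,0,0],"gripper":0},{"travel":[0,0,1],"angular":[0,0,0],"gripper":0},{"travel":[0,0,0],"angular":[0,0,0],"gripper":0}]' |grep force
python3 -c "from h import *;rep()"
python3 -m jog '[{"travel":[0,0,1],"angular":[0,0,0],"gripper":0},{"travel":[0,0,0.5],"angular":[0,0,0],"gripper":0}]' |grep force
python3 -c "from h import *;rep()"
```

```text
force: [0.1, 0.4, 0.2]
t 3.7 reader xy [ 71.9 -16.2] z 40.8 toolx yaw 9.34 zax [-7.e-04  8.e-04 -1.e+00] F [0.13 0.39 0.2 ] w 0.0008
force: [0.1, 0.4, -0.4]
t 3.87 reader xy [ 72.1 -16.1] z 39.3 toolx yaw 9.34 zax [-3.e-04  9.e-04 -1.e+00] F [ 0.12  0.42 -0.42] w 0.0002
```

```bash
for i in 1 2 3; do python3 -m jog '[{"travel":[0,0,0.5],"angular":[0,0,0],"gripper":0}]' |grep force;python3 -c "from h import *;rep()"; done
```

```text
force: [-0.8, -0.5, 0.8]
t 3.95 reader xy [ 72.2 -16.1] z 38.9 toolx yaw 9.34 zax [-0.e+00  9.e-04 -1.e+00] F [-0.83 -0.49  0.77] w 0.0005
force: [0.0, -0.3, 1.7]
t 4.03 reader xy [ 72.2 -16.1] z 38.4 toolx yaw 9.34 zax [ 1.e-04  9.e-04 -1.e+00] F [ 0.02 -0.29  1.68] w 0.0006
force: [0.2, -0.2, 6.5]
t 4.12 reader xy [ 72.6 -16.1] z 38.2 toolx yaw 9.35 zax [ 9.e-04  1.e-03 -1.e+00] F [ 0.24 -0.15  6.55] w 0.0004
```

```bash
python3 -m jog '[{"travel":[-3,0,0.2],"angular":[0,0,0],"gripper":0},{"travel":[-3,0,0.2],"angular":[0,0,0],"gripper":0},{"travel":[-3,0,0.2],"angular":[0,0,0],"gripper":0},{"travel":[-3,0,0.2],"angular":[0,0,0],"gripper":0}]' |grep force
python3 -c "from h import *;rep()"
python3 -m jog '[{"travel":[-3,0,0.2],"angular":[0,0,0],"gripper":0},{"travel":[-3,0,0.2],"angular":[0,0,0],"gripper":0},{"travel":[-3,0,0.2],"angular":[0,0,0],"gripper":0}]' |grep force
python3 - <<'E'
from h import *;rep()
s,_=optics.capture("scene")
u=lambda p,q:cv2.resize(cv2.convertScaleAbs(p[q[0]:q[1],q[2]:q[3]],alpha=1.5),(600,600),interpolation=cv2.INTER_CUBIC)
cv2.imwrite("pics/c2.png",u(s,(170,270,240,340)))
E
```

```text
force: [0.2, -0.4, 3.8]
t 4.45 reader xy [ 61.3 -16.9] z 38.3 toolx yaw 9.32 zax [ 3.9e-03  5.0e-04 -1.0e+00] F [ 0.18 -0.37  3.79] w 0.0006
force: [0.1, -0.7, 3.6]
t 4.7 reader xy [ 51.7 -17.7] z 38.2 toolx yaw 9.29 zax [ 0.0052  0.     -1.    ] F [ 0.08 -0.7   3.64] w 0.0004
```

View pics/c2.png

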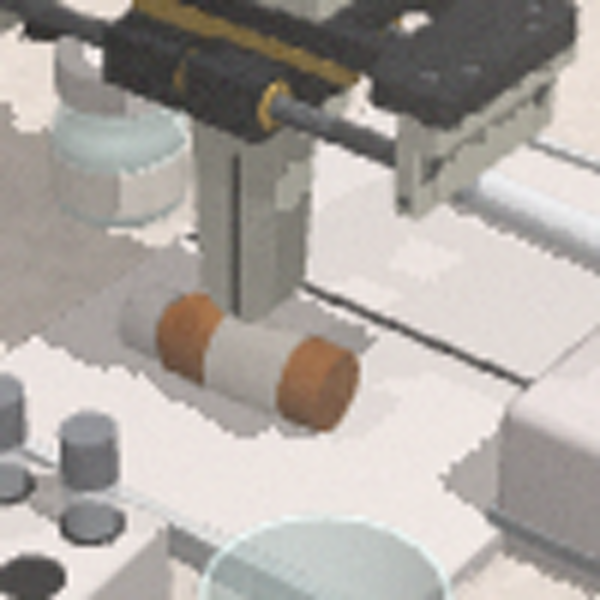

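Run:
```python
from h import *
for p in((290.6,236.9),(294.6,234.7),(290.5,242)): print(rd(ray("scene",p,.024)))
```

```text
[67.5 14.9]
[57.2 16.6]
[80.1 24.4]
```

```bash
python3 -m jog '[{"travel":[0,0,-2.5],"angular":[0,0,0],"gripper":0},{"travel":[0,0,-2],"angular":[0,0,0],"gripper":0},{"travel":[4,-1,0],"angular":[0,0,0],"gripper":0},{"travel":[4,-1,0],"angular":[0,0,0],"gripper":0},{"travel":[4,-1,0],"angular":[0.1,-0.3,0],"gripper":0},{"travel":[0,0,2],"angular":[0,0,0],"gripper":0},{"travel":[0,0,1],"angular":[0,0,0],"gripper":0},{"travel":[0,0,0],"angular":[0,0,0],"gripper":0}]' |grep force;python3 -c "from h import *;rep()"
```

```text
force: [0.5, -0.4, 0.7]
t 5.42 reader xy [ 63.3 -12.3] z 38.4 toolx yaw 9.37 zax [-0.0048  0.0022 -1.    ] F [ 0.49 -0.41  0.72] w 0.0008
```

```bash
python3 -m jog '[{"travel":[0,0,0.4],"angular":[0,0.2,0],"gripper":0},{"travel":[-3,-0.2,0.25],"angular":[0,0,0],"gripper":0},{"travel":[-3,-0.2,0.2],"angular":[0,0,0],"gripper":0},{"travel":[-3,-0.2,0.2],"angular":[0,0,0],"gripper":0},{"travel":[-3,-0.2,0.2],"angular":[0,0,0],"gripper":0},{"travel":[-3,-0.2,0.2],"angular":[0,0,0],"gripper":0},{"travel":[-3,-0.2,0.2],"angular":[0,0,0],"gripper":0},{"travel":[-3,-0.2,0.2],"angular":[0,0,0],"gripper":0},{"travel":[0,0,0.2],"angular":[0,0,0],"gripper":0}]' |grep force;python3 -c "from h import *;rep()"
python3 -m jog '[{"travel":[0,0,-2.5],"angular":[0,0,0],"gripper":0},{"travel":[0,0,-2],"angular":[0,0,0],"gripper":0},{"travel":[4,-0.2,0],"angular":[0,0,0],"gripper":0},{"travel":[4,-0.2,0],"angular":[0,0,0],"gripper":0},{"travel":[4,-0.2,0],"angular":[0,-0.1,0],"gripper":0},{"travel":[0,0,2],"angular":[0,0,0],"gripper":0},{"travel":[0,0,0.8],"angular":[0,0,0],"gripper":0},{"travel":[0,0,0],"angular":[0,0,0],"gripper":0}]' |grep force
python3 - <<'E'
from h import *;rep()
s,_=optics.capture("scene")
u=lambda p,q:cv2.resize(cv2.convertScaleAbs(p[q[0]:q[1],q[2]:q[3]],alpha=1.5),(600,600),interpolation=cv2.INTER_CUBIC)
cv2.imwrite("pics/c3.png",u(s,(170,270,240,340)))
E
```

```text
force: [-0.5, -0.6, 5.0]
t 6.17 reader xy [ 42.4 -14. ] z 38.2 toolx yaw 9.23 zax [ 4.7e-03  9.0e-04 -1.0e+00] F [-0.49 -0.63  5.  ] w 0.0005
force: [-0.1, 0.3, -0.7]
t 6.83 reader xy [ 54.1 -10.5] z 38.4 toolx yaw 9.36 zax [-0.0013  0.0024 -1.    ] F [-0.11  0.31 -0.69] w 0.0006
```

View pics/c3.png

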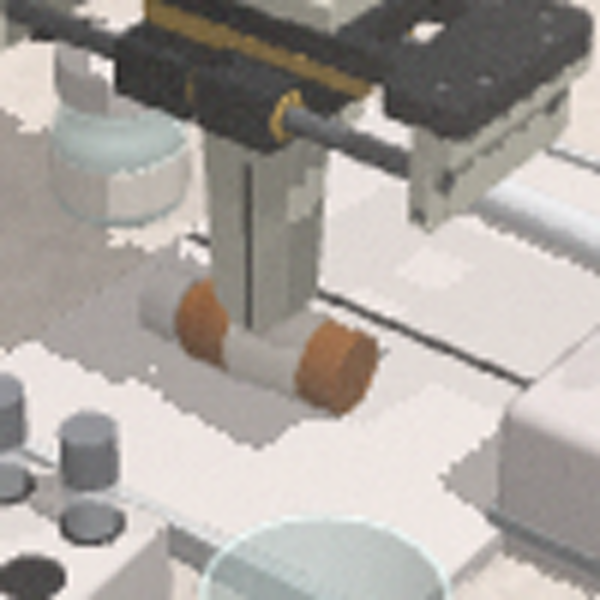

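```bash
python3 -c "
from h import *
print(rd(ray('scene',(298.3,232),.024)))"
python3 -m jog '[{"travel":[-1.5,2,0],"angular":[0,0,0],"gripper":0},{"travel":[0,0,0.4],"angular":[0,0.1,0],"gripper":0},{"travel":[-3,0,0.25],"angular":[0,0,0],"gripper":0},{"travel":[-3,-0.2,0.2],"angular":[0,0,0],"gripper":0},{"travel":[-3,-0.2,0.2],"angular":[0,0,0],"gripper":0},{"travel":[-3,-0.2,0.2],"angular":[0,0,0],"gripper":0},{"travel":[-3,-0.2,0.2],"angular":[0,0,0],"gripper":0},{"travel":[-3,-0.2,0.2],"angular":[0,0,0],"gripper":0},{"travel":[-3,-0.2,0.2],"angular":[0,0,0],"gripper":0},{"travel":[-3,-0.2,0.2],"angular":[0,0,0],"gripper":0},{"travel":[0,0,0.2],"angular":[0,0,0],"gripper":0}]' |grep force;python3 -c "from h import *;rep()"
python3 -m jog '[{"travel":[0,0,-2.5],"angular":[0,0,0],"gripper":0},{"travel":[0,0,-2],"angular":[0,0,0],"gripper":0},{"travel":[4,0.5,0],"angular":[0,0,0],"gripper":0},{"travel":[4,0.5,0],"angular":[0,0,0],"gripper":0},{"travel":[3,0.5,0],"angular":[0,-0.1,0],"gripper":0},{"travel":[0,0,2],"angular":[0,0,0],"gripper":0},{"travel":[0,0,0.8],"angular":[0,0,0],"gripper":0},{"travel":[0,0,0],"angular":[0,0,0],"gripper":0}]' |grep force
python3 -c "from h import *;rep()"
```

```text
[45.9 16.9]
force: [0.3, -0.9, 5.5]
t 7.8 reader xy [ 27.1 -14.3] z 38.2 toolx yaw 9.2 zax [ 5.3e-03  9.0e-04 -1.0e+00] F [ 0.31 -0.88  5.52] w 0.0005
force: [-0.2, -0.1, -1.1]
t 8.47 reader xy [ 37.8 -13.4] z 38.4 toolx yaw 9.33 zax [-6.0e-04  2.2e-03 -1.0e+00] F [-0.16 -0.09 -1.07] w 0.0003
```

```bash
python3 -m jog '[{"travel":[0,0,0.4],"angular":[0,0.1,0],"gripper":0},{"travel":[-3,0,0.25],"angular":[0,0,0],"gripper":0},{"travel":[-3,-0.2,0.2],"angular":[0,0,0],"gripper":0},{"travel":[-3,-0.2,0.2],"angular":[0,0,0],"gripper":0},{"travel":[-3,-0.2,0.2],"angular":[0,0,0],"gripper":0},{"travel":[-3,-0.2,0.2],"angular":[0,0,0],"gripper":0},{"travel":[-3,-0.2,0.2],"angular":[0,0,0],"gripper":0},{"travel":[-3,-0.2,0.2],"angular":[0,0,0],"gripper":0},{"travel":[0,0,0.2],"angular":[0,0,0],"gripper":0}]' |grep force;python3 -c "from h import *;rep()"
python3 -m jog '[{"travel":[0,0,-2.5],"angular":[0,0,0],"gripper":0},{"travel":[0,0,-2],"angular":[0,0,0],"gripper":0},{"travel":[4,0.5,0],"angular":[0,0,0],"gripper":0},{"travel":[4,0.5,0],"angular":[0,0,0],"gripper":0},{"travel":[4,0.5,0],"angular":[0,-0.1,0],"gripper":0},{"travel":[0,0,2],"angular":[0,0,0],"gripper":0},{"travel":[0,0,0.8],"angular":[0,0,0],"gripper":0},{"travel":[0,0,0],"angular":[0,0,0],"gripper":0}]' |grep force
python3 - <<'E'
from h import *;rep()
s,_=optics.capture("scene")
u=lambda p,q:cv2.resize(cv2.convertScaleAbs(p[q[0]:q[1],q[2]:q[3]],alpha=1.5),(600,600),interpolation=cv2.INTER_CUBIC)
cv2.imwrite("pics/c4.png",u(s,(170,270,240,340)))
E
```

```text
force: [-0.1, -0.6, 4.2]
t 9.22 reader xy [ 17.1 -15. ] z 38.2 toolx yaw 9.19 zax [ 7.e-03  7.e-04 -1.e+00] F [-0.14 -0.61  4.24] w 0.0006
force: [-0.2, -0.1, -0.5]
t 9.88 reader xy [ 28.8 -14. ] z 38.5 toolx yaw 9.31 zax [ 0.0011  0.0022 -1.    ] F [-0.16 -0.06 -0.54] w 0.0003
```

View pics/c4.png

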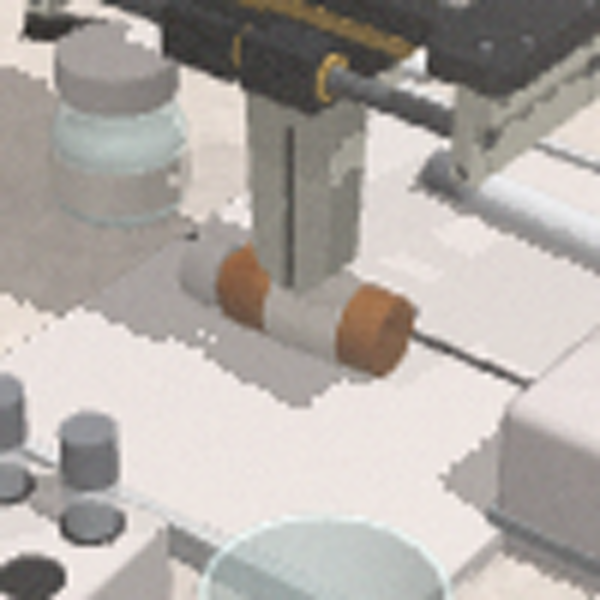

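```bash
python3 -c "
from h import *
print(rd(ray('scene',(305.3,226.2),.024)))"
python3 -m jog '[{"travel":[0,0,0.5],"angular":[0,0.1,0],"gripper":0},{"travel":[-3,0,0.25],"angular":[0,0,0],"gripper":0},{"travel":[-3,-0.2,0.2],"angular":[0,0,0],"gripper":0},{"travel":[-3,-0.2,0.2],"angular":[0,0,0],"gripper":0},{"travel":[-3,-0.2,0.2],"angular":[0,0,0],"gripper":0},{"travel":[-3,-0.2,0.2],"angular":[0,0,0],"gripper":0},{"travel":[-3,-0.2,0.2],"angular":[0,0,0],"gripper":0},{"travel":[-3,-0.2,0.2],"angular":[0,0,0],"gripper":0},{"travel":[0,0,0.2],"angular":[0,0,0],"gripper":0}]' |grep force;python3 -c "from h import *;rep()"
python3 -m jog '[{"travel":[0,0,-2.5],"angular":[0,0,0],"gripper":0},{"travel":[0,0,-2],"angular":[0,0,0],"gripper":0},{"travel":[4,0.5,0],"angular":[0,0,0],"gripper":0},{"travel":[4,0.5,0],"angular":[0,0,0],"gripper":0},{"travel":[4,0.5,0],"angular":[0,-0.2,0],"gripper":0},{"travel":[0,0,2],"angular":[0,0,0],"gripper":0},{"travel":[0,0,0.8],"angular":[0,0,0],"gripper":0},{"travel":[0,0,0],"angular":[0,0,0],"gripper":0}]' |grep force
python3 - <<'E'
from h import *;rep()
s,_=optics.capture("scene")
u=lambda p,q:cv2.resize(cv2.convertScaleAbs(p[q[0]:q[1],q[2]:q[3]],alpha=1.5),(600,600),interpolation=cv2.INTER_CUBIC)
cv2.imwrite("pics/c5.png",u(s,(170,270,240,340)))
E
```

```text
[22.1 16.2]
force: [-0.4, -1.3, 5.1]
t 10.68 reader xy [  7.7 -15.5] z 38.2 toolx yaw 9.17 zax [ 8.4e-03  8.0e-04 -1.0e+00] F [-0.41 -1.31  5.1 ] w 0.0006
force: [-0.4, 0.3, 0.6]
t 11.35 reader xy [ 19.7 -14.6] z 38.7 toolx yaw 9.3 zax [ 0.0011  0.002  -1.    ] F [-0.4   0.35  0.57] w 0.0005
```

View pics/c5.png

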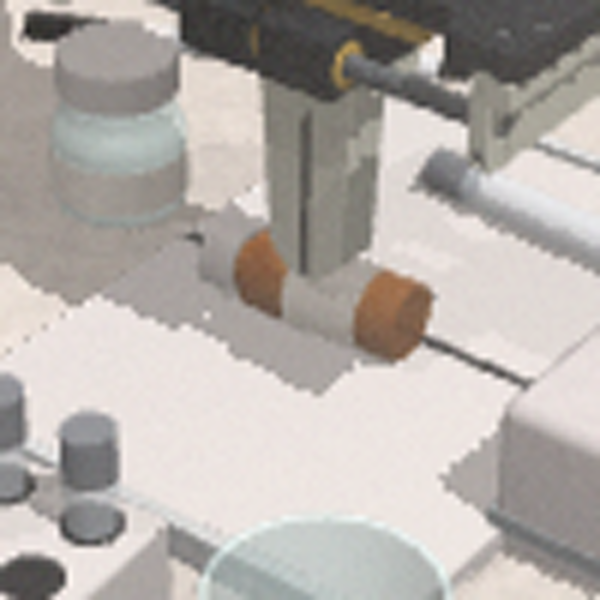

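```bash
python3 -c "
from h import *
print(rd(ray('scene',(308.5,223.7),.024)))"
python3 -m jog '[{"travel":[-1.5,0,0],"angular":[0,0,0],"gripper":0},{"travel":[0,0,0.5],"angular":[0,0.1,0],"gripper":0},{"travel":[-3,0,0.25],"angular":[0,0,0],"gripper":0},{"travel":[-3,-0.2,0.2],"angular":[0,0,0],"gripper":0},{"travel":[-3,-0.2,0.2],"angular":[0,0,0],"gripper":0},{"travel":[-3,-0.2,0.2],"angular":[0,0,0],"gripper":0},{"travel":[-3,-0.2,0.2],"angular":[0,0,0],"gripper":0},{"travel":[-3,-0.2,0.2],"angular":[0,0,0],"gripper":0},{"travel":[-3,-0.2,0.2],"angular":[0,0,0],"gripper":0},{"travel":[-2,-0.2,0.2],"angular":[0,0,0],"gripper":0},{"travel":[0,0,0.2],"angular":[0,0,0],"gripper":0},{"travel":[0,0,0],"angular":[0,0,0],"gripper":0}]' |grep force;python3 -c "from h import *;rep()"
python3 -m jog '[{"travel":[0,0,-2],"angular":[0,0,0],"gripper":0},{"travel":[0,0,-10],"angular":[0,0,0],"gripper":0},{"travel":[0,0,-20],"angular":[0,0,0],"gripper":0},{"travel":[0,0,-30],"angular":[0,0,0],"gripper":0},{"travel":[0,-30,-20],"angular":[0,0,0],"gripper":0},{"travel":[0,-35,0],"angular":[0,0,0],"gripper":0},{"travel":[0,-35,0],"angular":[0,0,0],"gripper":0},{"travel":[0,-35,0],"angular":[0,0,0],"gripper":0},{"travel":[0,-10,0],"angular":[0,0,0],"gripper":0},{"travel":[0,0,0],"angular":[0,0,0],"gripper":0}]' |grep force
python3 - <<'E'
from h import *;rep()
s,_=optics.capture("scene");t,_=optics.capture("top")
u=lambda p,q:cv2.resize(cv2.convertScaleAbs(p[q[0]:q[1],q[2]:q[3]],alpha=1.5),(400,400),interpolation=cv2.INTER_CUBIC)
cv2.imwrite("pics/c6.png",np.hstack([u(s,(185,265,255,335)),u(t,(170,270,240,340))]))
E
```

```text
[11.4 16.1]
force: [1.5, -0.7, 2.8]
t 12.4 reader xy [ -6.3 -16.2] z 38.2 toolx yaw 9.13 zax [ 8.e-03  1.e-04 -1.e+00] F [ 1.52 -0.66  2.83] w 0.0003
force: [0.6, 0.1, -0.2]
t 13.23 reader xy [-10.1 137. ] z 127.0 toolx yaw 9.03 zax [ 0.0011  0.0044 -1.    ] F [ 0.64  0.07 -0.2 ] w 0.0004
```

View pics/c6.png

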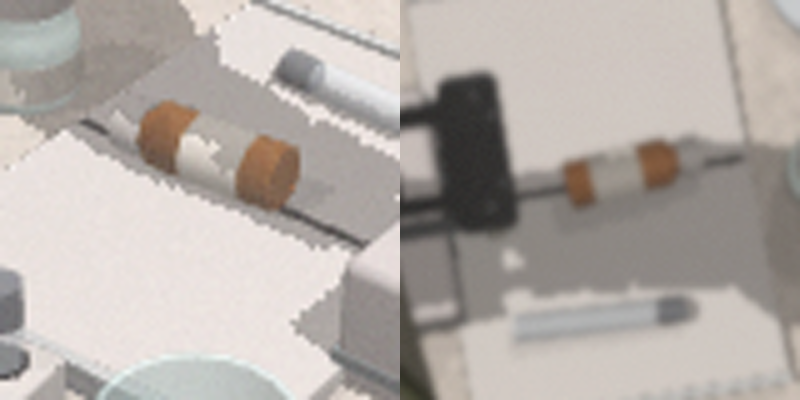

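Run:
```python
from h import *
c=lambda a,b,z:rd(ray("top",(240+(a-399.5)/4-.5,170+(b+.5)/4-.5),z))
print(c(567,181,.024),c(676,162,.024),"line",c(742,157,.01),c(530,191,.01))
print("scene",rd(ray("scene",(255+283/5,185+178/5),.024)), "btn target",rd([.57321,.16243,.073]))
```

```text
[ 1.2 14.5] [  1.5 -48.1] line [  0. -87.] [ 1.1 36.1]
scene [-1.1 14.7] btn target [  3.7 124.9]
```

Both cameras put the vial within about 1.5 mm of the line and parallel to it. Next is the button.

```bash
python3 -m jog '[{"travel":[7,6,0],"angular":[0,0,0],"gripper":0},{"travel":[7,6,10],"angular":[0,0,0],"gripper":0},{"travel":[0,0,15],"angular":[0,0,0],"gripper":0},{"travel":[0,0,14],"angular":[0,0,0],"gripper":0},{"travel":[0,0,5],"angular":[0,0,0],"gripper":0},{"travel":[0,0,0],"angular":[0,0,0],"gripper":0}]' |grep force;python3 -c "from h import *;rep()"
```

```text
force: [-0.6, 0.5, -0.2]
t 13.83 reader xy [  7.5 107.6] z 79.4 toolx yaw 8.1 zax [ 0.0023 -0.0014 -1.    ] F [-0.59  0.5  -0.18] w 0.0007
```

```bash
python3 -m jog '[{"travel":[-2,-9,0],"angular":[0,0,0],"gripper":0},{"travel":[-2,-8,0],"angular":[0,0,0],"gripper":0},{"travel":[0,0,0],"angular":[0,0,0],"gripper":0},{"travel":[0,0,0],"angular":[0,0,0],"gripper":0}]' |grep force;python3 -c "from h import *;rep()"
```

```text
force: [0.0, 0.1, 0.0]
t 14.17 reader xy [  4.1 123. ] z 79.2 toolx yaw 7.83 zax [ 0.0016 -0.0023 -1.    ] F [0.03 0.11 0.01] w 0.0004
```

```bash
python3 -m jog '[{"travel":[0,0,3],"angular":[0,0,0],"gripper":0},{"travel":[0,0,3],"angular":[0,0,0],"gripper":0},{"travel":[0,0,2],"angular":[0,0,0],"gripper":0},{"travel":[0,0,2],"angular":[0,0,0],"gripper":0},{"travel":[0,0,1],"angular":[0,0,0],"gripper":0}]' |grep force;python3 -c "from h import *;rep()"
```

```text
force: [-6.0, -1.9, 23.6]
t 14.58 reader xy [  4.8 123.9] z 71.0 toolx yaw 7.94 zax [ 0.0047 -0.0015 -1.    ] F [-5.96 -1.93 23.57] w 0.0006
```

```bash
python3 -m jog '[{"travel":[0,0,-3],"angular":[0,0,0],"gripper":0},{"travel":[0,0,-3],"angular":[0,0,0],"gripper":0},{"travel":[0,0,0],"angular":[0,0,0],"gripper":0}]' |grep force
python3 - <<'E'
from h import *;rep()
s,_=optics.capture("scene");t,_=optics.capture("top")
P=ctrl.state()["ee_pos"];print(proj("scene",P),proj("top",P),proj("scene",[.57321,.16243,.073]))
u=lambda p,q:cv2.resize(cv2.convertScaleAbs(p[q[0]:q[1],q[2]:q[3]],alpha=1.5),(400,400),interpolation=cv2.INTER_CUBIC)
cv2.imwrite("pics/c7.png",np.hstack([u(s,(190,270,320,400)),u(t,(170,270,190,290))]))
E
```

```text
force: [-0.5, -0.6, 0.2]
t 14.83 reader xy [  5.  123.9] z 77.9 toolx yaw 7.93 zax [ 5.8e-03 -9.0e-04 -1.0e+00] F [-0.45 -0.63  0.23] w 0.0004
[360.57522435 219.42025253] [230.52135252 218.24624139] [361.16502997 221.32994489]
```

View pics/c7.png

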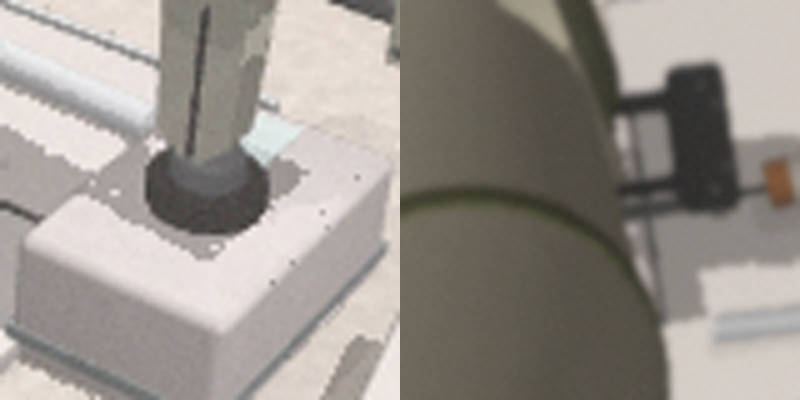

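Run:
```python
from h import *
s,d=optics.capture("scene")
m=optics.camera_model("scene"); K=m["K"]
v,u=np.mgrid[0:420,0:560]
P=np.stack([(u-K[0,2])/K[0,0]*d,(v-K[1,2])/K[1,1]*d,d],-1)
W=(P-m["t"])@m["R"]
q=W-O; X=1e3*(q@x);Y=1e3*(q@y);Z=1e3*W[...,2]
b=s.mean(-1)
k=(abs(X-4)<35)&(abs(Y-125)<40)&(d>0)
for lo in range(52,82,2):
    r=k&(Z>=lo)&(Z<lo+2)
    if r.sum(): print(lo,r.sum(),"X",np.percentile(X[r],[0,5,50,95,100]).round(),"Y",np.percentile(Y[r],[0,5,50,95,100]).round(),"b",b[r].mean().round())
# dark collar pixels
r=k&(b<60)&(Z<72); print("dark",r.sum(),X[r].min(),X[r].max(),Y[r].min(),Y[r].max(),Z[r].min(),Z[r].max())
t=cv2.imread("pics/top0.png").mean(-1)[190:250,205:260]; ys,xs=np.nonzero(t<55)
c=(xs.min()+xs.max())/2+205,(ys.min()+ys.max())/2+190; print("top dark bbox",xs.min()+205,xs.max()+205,ys.min()+190,ys.max()+190,[rd(ray("top",c,z)) for z in(.062,.07,.073)])
s0=cv2.imread("pics/scene0.png").mean(-1).astype(int)
for rr in range(208,246,2): print(rr,s0[rr,344:382:2])
```

```text
52 12 X [-30. -22.  10.  35.  37.] Y [ 85.  86. 156. 165. 165.] b 137.0
54 318 X [-31. -26.  16.  37.  39.] Y [ 85.  88. 138. 163. 165.] b 129.0
56 273 X [-31. -26.  18.  37.  39.] Y [ 87.  91. 143. 162. 165.] b 128.0
58 23 X [-4.  6. 23. 26. 27.] Y [111. 112. 134. 148. 149.] b 51.0
60 16 X [ 2. 11. 22. 26. 27.] Y [114. 115. 136. 146. 147.] b 48.0
62 26 X [-2.  4. 23. 27. 28.] Y [111. 114. 138. 148. 148.] b 48.0
64 27 X [-6. -0. 22. 27. 29.] Y [106. 109. 132. 147. 147.] b 50.0
66 81 X [-14.  -8.  14.  26.  27.] Y [106. 108. 136. 147. 148.] b 52.0
68 56 X [-10.   2.  17.  25.  27.] Y [108. 110. 133. 145. 147.] b 53.0
70 16 X [-0.  1. 15. 19. 20.] Y [117. 118. 135. 140. 140.] b 63.0
72 15 X [ 7.  8. 17. 20. 21.] Y [120. 121. 129. 140. 140.] b 66.0
74 19 X [ 1.  5. 15. 19. 21.] Y [117. 118. 132. 140. 140.] b 66.0
76 33 X [-5. -2. 10. 18. 18.] Y [117. 121. 132. 139. 140.] b 72.0
78 25 X [-1.  4. 14. 18. 19.] Y [116. 119. 131. 138. 139.] b 75.0
80 7 X [11. 12. 15. 16. 17.] Y [117. 117. 124. 129. 130.] b 78.0
dark 227 -10.178842697854439 28.768259755548783 105.90440388732561 148.4622738165
[... 1018 characters left out ...]
72  65  54  50  52 135 142 142
 141]
230 [139 136 103  50  48  49  54  55  54  52  50  53  54  50  49 134 142 141
 141]
232 [138 141 137  72  47  48  51  51  53  53  52  50  52  48  61 136 143 141
 141]
234 [140 143 141 140  82  47  50  49  53  49  47  49  53  50 135 134 144 141
 141]
236 [143 141 141 141 142 140 136  55  62  52  50  82 140 144 143 145 142 143
 141]
238 [139 142 143 141 141 139 142 141 141 142 142 144 142 142 143 142 142 142
 140]
240 [142 140 140 141 143 140 141 143 142 141 140 143 144 143 144 142 142 141
 129]
242 [142 139 141 141 140 140 141 142 141 142 141 141 142 141 143 141 139  94
 107]
244 [143 141 141 142 140 143 142 139 143 143 141 142 141 141 142 137 130 107
 105]
```

The fingertips measure about 35 mm over both fingers when shut, wider than the 28 mm button, so they rested on the collar. I'll tilt the tool 25° so that only one finger's edge enters the collar.

```bash
python3 -m jog '[{"travel":[0,0,-10],"angular":[0,0,0],"gripper":0},{"travel":[0,0,-10],"angular":[0,0,0],"gripper":0},{"travel":[0,0,0],"angular":[-6.5,0,0],"gripper":0},{"travel":[0,0,0],"angular":[-6.5,0,0],"gripper":0},{"travel":[0,0,0],"angular":[-6.5,0,0],"gripper":0},{"travel":[0,0,0],"angular":[-6.5,0,0],"gripper":0},{"travel":[0,0,0],"angular":[0,0,0],"gripper":0},{"travel":[0,0,0],"angular":[0,0,0],"gripper":0}]' |grep force;cat >>h.py <<'E'
def edge():
    rep(); s=ctrl.state(); R=s["ee_rot"]; e=s["ee_pos"]-R[:,1]*.0173
    D=np.append([5,129],0); T=O+x*.005+y*.129; T[2]=.074
    print("edge",rd(e),(1e3*e[2]).round(1),"tilt",np.degrees(np.arcsin(R[2,1])).round(1),"tool move to (5,129,74):",(1e3*R.T@(T-e)).round(1),"1mm down in tool:",(R.T@[0,0,-1]).round(3))
E
python3 -c "from h import *;edge()"
```

```text
force: [-0.5, -0.2, 0.5]
t 15.65 reader xy [  7.9 114.7] z 103.9 toolx yaw 6.9 zax [ 0.0643 -0.444  -0.8937] F [-0.46 -0.25  0.54] w 0.0005
edge [  8.6 130.1] 96.2 tilt 26.6 tool move to (5,129,74): [-3.8 -8.8 20.3] 1mm down in tool: [-0.012 -0.449  0.894]
```

```bash
python3 -m jog '[{"travel":[-2,-4,8],"angular":[0,0,0],"gripper":0},{"travel":[-2,-3,7],"angular":[0,0,0],"gripper":0},{"travel":[0,0,0],"angular":[0,0,0],"gripper":0},{"travel":[0,0,0],"angular":[0,0,0],"gripper":0}]' |grep force
python3 - <<'E'
from h import *;edge()
s,_=optics.capture("scene")
u=lambda p,q:cv2.resize(cv2.convertScaleAbs(p[q[0]:q[1],q[2]:q[3]],alpha=1.5),(600,600),interpolation=cv2.INTER_CUBIC)
cv2.imwrite("pics/c8.png",u(s,(185,265,310,390)))
E
```

```text
force: [0.1, -0.3, 0.6]
t 15.98 reader xy [  3.3 113.1] z 86.7 toolx yaw 6.72 zax [ 0.0622 -0.4386 -0.8965] F [ 0.14 -0.3   0.61] w 0.0008
edge [  4.1 128.6] 79.0 tilt 26.3 tool move to (5,129,74): [ 0.8 -2.7  4.3] 1mm down in tool: [-0.012 -0.443  0.897]
```

View pics/c8.png

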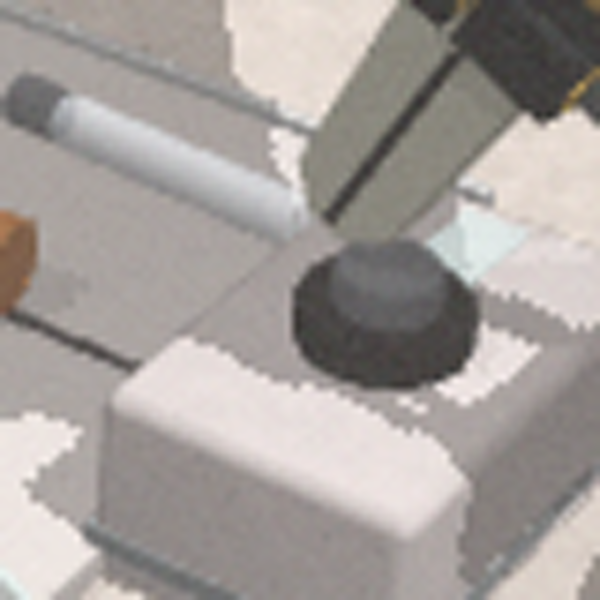

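```bash
python3 - <<'E'
from h import *
for z in(.079,.081): print(rd(ray("scene",(358.9,216.8),z)))
print(rd(ray("scene",(361.7,220.7),.073)))
E
python3 -m jog '[{"travel":[0,-1.4,2.7],"angular":[0,0,0],"gripper":0},{"travel":[0,-0.5,0.9],"angular":[0,0,0],"gripper":0},{"travel":[0,-0.5,0.9],"angular":[0,0,0],"gripper":0},{"travel":[0,-0.5,0.9],"angular":[0,0,0],"gripper":0},{"travel":[0,0,0],"angular":[0,0,0],"gripper":0}]' |grep force;python3 -c "from h import *;edge()"
```

```text
[  1.7 118.4]
[  4.3 119.7]
[  1.4 124.6]
force: [-0.4, -0.7, 0.1]
t 16.45 reader xy [  3.8 109.1] z 81.1 toolx yaw 6.31 zax [ 0.0599 -0.4377 -0.8971] F [-0.45 -0.72  0.07] w 0.0004
edge [  4.7 124.6] 73.5 tilt 26.2 tool move to (5,129,74): [ 0.1 -3.7 -2.4] 1mm down in tool: [-0.013 -0.442  0.897]
```

```bash
python3 -m jog '[{"travel":[0,-4,-2],"angular":[0,0,0],"gripper":0},{"travel":[0,-4,-2],"angular":[0,0,0],"gripper":0},{"travel":[0,0,0],"angular":[0,0,0],"gripper":0}]' |grep force;python3 -c "from h import *;edge()"
python3 -m jog '[{"travel":[0,-0.6,0.9],"angular":[0,0,0],"gripper":0},{"travel":[0,-0.6,0.9],"angular":[0,0,0],"gripper":0},{"travel":[0,-0.6,0.9],"angular":[0,0,0],"gripper":0}]' |grep force;python3 -c "from h import *;edge()"
python3 -m jog '[{"travel":[0,-0.6,0.9],"angular":[0,0,0],"gripper":0},{"travel":[0,-0.6,0.9],"angular":[0,0,0],"gripper":0}]' |grep force;python3 -c "from h import *;edge()"
```

```text
force: [0.7, 0.3, -0.8]
t 16.7 reader xy [  4.4 118.8] z 81.3 toolx yaw 6.29 zax [ 0.0599 -0.4376 -0.8972] F [ 0.74  0.33 -0.76] w 0.0004
edge [  5.3 134.3] 73.6 tilt 26.2 tool move to (5,129,74): [-0.1  5.   2. ] 1mm down in tool: [-0.013 -0.441  0.897]
force: [-0.2, -0.8, 1.1]
t 16.95 reader xy [  4.7 120.1] z 78.1 toolx yaw 6.37 zax [ 0.0608 -0.4376 -0.8971] F [-0.19 -0.81  1.15] w 0.0003
edge [  5.6 135.6] 70.5 tilt 26.2 tool move to (5,129,74): [-0.2  7.5 -0.2] 1mm down in tool: [-0.013 -0.442  0.897]
force: [-0.5, 0.3, 2.5]
t 17.12 reader xy [  4.7 120. ] z 76.1 toolx yaw 6.36 zax [ 0.0608 -0.4381 -0.8968] F [-0.54  0.28  2.53] w 0.0006
edge [  5.6 135.5] 68.4 tilt 26.2 tool move to (5,129,74): [-0.2  8.3 -2.1] 1mm down in tool: [-0.013 -0.442  0.897]
```

```bash
for i in 1 2; do python3 -m jog '[{"travel":[0,-0.5,0.9],"angular":[0,0,0],"gripper":0},{"travel":[0,-0.5,0.9],"angular":[0,0,0],"gripper":0}]' |grep force;python3 -c "from h import *;rep()"; done
```

```text
force: [-1.1, 0.2, 3.2]
t 17.28 reader xy [  4.7 120. ] z 74.0 toolx yaw 6.35 zax [ 0.0608 -0.4383 -0.8968] F [-1.13  0.22  3.19] w 0.0005
force: [-5.3, 3.7, 21.0]
t 17.45 reader xy [  4.8 119.9] z 72.8 toolx yaw 6.32 zax [ 0.0607 -0.4389 -0.8965] F [-5.26  3.69 21.02] w 0.0004
```

```bash
python3 -m jog '[{"travel":[0,-0.2,0.4],"angular":[0,0,0],"gripper":0},{"travel":[0,-0.2,0.4],"angular":[0,0,0],"gripper":0}]' |grep force;python3 - <<'E'
from h import *;rep()
def Zm():
    s,d=optics.capture("scene"); m=optics.camera_model("scene"); K=m["K"]
    v,u=np.mgrid[0:420,0:560]
    W=(np.stack([(u-K[0,2])/K[0,0]*d,(v-K[1,2])/K[1,1]*d,d],-1)-m["t"])@m["R"]
    q=W-O; r=np.hypot(1e3*(q@x)-4,1e3*(q@y)-125.5); b=s.mean(-1)
    for lo,hi in((0,13),(15,21)):
        k=(r<hi)&(r>=lo)&(W[...,2]<.076)&(W[...,2]>.058); print("r",lo,hi,k.sum(),"z",np.percentile(1e3*W[...,2][k],[10,50,90]).round(1),"b",np.median(b[k]).round())
    cv2.imwrite("pics/press.png",cv2.resize(cv2.convertScaleAbs(s[185:265,290:390],alpha=1.6),(800,640),interpolation=cv2.INTER_CUBIC)[:600])
Zm()
E
python3 -m jog '[{"travel":[0,1,-2],"angular":[0,0,0],"gripper":0},{"travel":[0,2,-4],"angular":[0,0,0],"gripper":0},{"travel":[0,4,-8],"angular":[0,0,0],"gripper":0},{"travel":[0,0,-20],"angular":[0,0,0],"gripper":0},{"travel":[0,0,-30],"angular":[0,0,0],"gripper":0},{"travel":[0,0,-30],"angular":[0,0,0],"gripper":0},{"travel":[0,0,0],"angular":[0,0,0],"gripper":0},{"travel":[0,0,0],"angular":[0,0,0],"gripper":0},{"travel":[0,0,0],"angular":[0,0,0],"gripper":0}]' |grep force
python3 - <<'E'
from h import *;rep()
s,_=optics.capture("scene");p=cv2.imread("pics/press.png")
q=cv2.resize(cv2.convertScaleAbs(s[185:265,290:390],alpha=1.6),(800,640),interpolation=cv2.INTER_CUBIC)[:600]
t,_=optics.capture("top")
r=cv2.resize(cv2.convertScaleAbs(t[170:270,240:340],alpha=1.6),(400,300),interpolation=cv2.INTER_CUBIC)
w=cv2.resize(cv2.convertScaleAbs(s[190:250,255:335],alpha=1.6),(400,300),interpolation=cv2.INTER_CUBIC)
f=lambda a:cv2.resize(a,(400,300))
cv2.imwrite("pics/c9.png",np.vstack([np.hstack([f(p),f(q)]),np.hstack([w,r])]))
E
```

```text
force: [-2.5, 1.1, 6.5]
t 17.62 reader xy [  4.8 120. ] z 73.3 toolx yaw 6.3 zax [ 0.0607 -0.4392 -0.8963] F [-2.52  1.06  6.53] w 0.0006
r 0 13 38 z [70.1 71.8 75. ] b 70.0
r 15 21 92 z [66.5 67.7 69.2] b 47.0
force: [0.4, -0.3, 0.8]
t 18.42 reader xy [  5.  156.6] z 166.0 toolx yaw 6.25 zax [ 0.0596 -0.438  -0.897 ] F [ 0.35 -0.3   0.76] w 0.0005
```

View pics/c9.png

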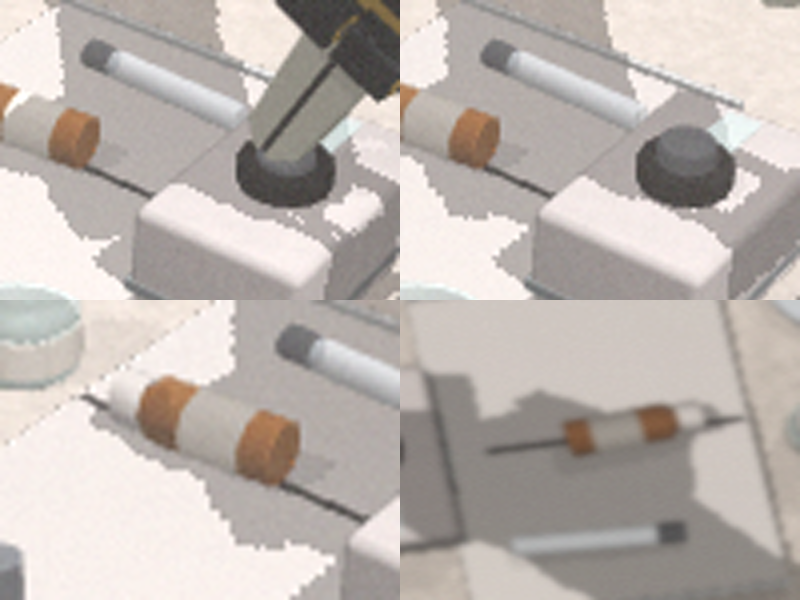

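The pressed picture (upper left) shows the button sunk into its collar, and the upper right shows it up again. The lower row shows the vial still centred on the line, slim tube untouched. The force trace suggests 5.5–6 mm of travel, so I'll press once more, shifted slightly, to be sure it is fully down.

```bash
python3 -m jog '[{"travel":[0,0,20],"angular":[0,0,0],"gripper":0},{"travel":[-1,-2,25],"angular":[0,0,0],"gripper":0},{"travel":[0,0,25],"angular":[0,0,0],"gripper":0},{"travel":[0,0,15],"angular":[0,0,0],"gripper":0},{"travel":[0,0,5],"angular":[0,0,0],"gripper":0},{"travel":[0,0,0],"angular":[0,0,0],"gripper":0},{"travel":[0,0,0],"angular":[0,0,0],"gripper":0}]' |grep force;python3 -c "from h import *;rep()"
```

```text
force: [0.3, 1.2, 2.6]
t 19.1 reader xy [  0.5 113.7] z 76.8 toolx yaw 6.09 zax [ 0.0532 -0.4423 -0.8953] F [0.34 1.25 2.61] w 0.0008
```

```bash
for i in 1 2 3; do python3 -m jog '[{"travel":[0.3,-0.5,0.9],"angular":[0,0,0],"gripper":0},{"travel":[0,-0.5,0.9],"angular":[0,0,0],"gripper":0}]' >/dev/null;python3 -c "from h import *;rep()"; done
python3 -m jog '[{"travel":[0,-0.2,0.6],"angular":[0,0,0],"gripper":0}]' |grep force;python3 -c "from h import *;rep()"
```

```text
t 19.27 reader xy [  0.6 113.9] z 75.7 toolx yaw 6.06 zax [ 0.0526 -0.4428 -0.8951] F [-0.86 -0.52  3.7 ] w 0.0005
t 19.43 reader xy [  0.6 113.9] z 74.8 toolx yaw 6.03 zax [ 0.0525 -0.4432 -0.8949] F [-1.45 -1.04  3.21] w 0.0007
t 19.6 reader xy [  0.7 113.8] z 73.5 toolx yaw 6.02 zax [ 0.0525 -0.4434 -0.8948] F [-2.09 -1.21  3.38] w 0.0009
force: [-2.5, 0.3, 9.6]
t 19.68 reader xy [  0.7 113.7] z 73.2 toolx yaw 6.01 zax [ 0.0526 -0.4435 -0.8947] F [-2.51  0.29  9.58] w 0.0005
```

The stop is at the same height 6 mm away, so this is the button's own end stop. I'll hold briefly, then retreat.

```bash
python3 -m jog '[{"travel":[0,-0.3,0.7],"angular":[0,0,0],"gripper":0},{"travel":[0,-0.3,0.7],"angular":[0,0,0],"gripper":0}]' |grep force;python3 -c "from h import *;rep()"
python3 -m jog '[{"travel":[0,1,-2],"angular":[0,0,0],"gripper":0},{"travel":[0,2,-4],"angular":[0,0,0],"gripper":0},{"travel":[0,0,-10],"angular":[0,0,0],"gripper":0},{"travel":[0,0,-25],"angular":[0,0,0],"gripper":0},{"travel":[0,0,-30],"angular":[0,0,0],"gripper":0},{"travel":[0,0,-30],"angular":[0,0,0],"gripper":0},{"travel":[0,0,0],"angular":[0,0,0],"gripper":0},{"travel":[0,0,0],"angular":[0,0,0],"gripper":0},{"travel":[0,0,0],"angular":[0,0,0],"gripper":0},{"travel":[0,0,0],"angular":[0,0,0],"gripper":0}]' |grep force
python3 - <<'E'
from h import *;rep()
s,_=optics.capture("scene"); cv2.imwrite("pics/end.png",s)
g=s.astype(int); k=(g[...,2]-g[...,0]>35); k[:200]=0;k[245:]=0;k[:,:270]=0;k[:,320:]=0
ys,xs=np.nonzero(k); print("amber bbox",xs.min(),xs.max(),ys.min(),ys.max())
p=cv2.imread("pics/scene0.png").mean(-1)[212:240,346:378];q=s.mean(-1)[212:240,346:378]
print("button diff vs start",abs(p-q).mean(), "face rows now",s.mean(-1)[212:232:2,362].round(),"start",cv2.imread("pics/scene0.png").mean(-1)[212:232:2,362].round())
t,_=optics.capture("top"); g=t.astype(int); k=(g[...,2]-g[...,0]>30); k[:195]=0;k[230:]=0;k[:,:270]=0;k[:,330:]=0
ys,xs=np.nonzero(k); c=(xs.min()+xs.max())/2,(ys.min()+ys.max())/2; print("vial top view",rd(ray("top",c,.024)))
print(ctrl.job_done())
E
```

```text
force: [-4.9, 0.5, 15.2]
t 19.85 reader xy [  0.7 113.7] z 73.0 toolx yaw 6.0 zax [ 0.0528 -0.4438 -0.8946] F [-4.94  0.48 15.16] w 0.0005
force: [0.0, 0.5, -0.0]
t 20.68 reader xy [  5.  162.4] z 170.7 toolx yaw 6.23 zax [ 0.0585 -0.4373 -0.8974] F [ 0.02  0.54 -0.03] w 0.0003
amber bbox 283 313 205 223
button diff vs start 13.910342261904763 face rows now [104. 107.  91.  75.  76.  79.  74.  68.  63.  49.] start [139. 140. 118.  96.  96.  96.  93.  75.  75.  53.]
vial top view [  0.3 -16.6]
the job is handed in; nothing more can be done
None
```

I rolled the vial onto the reading line with six light fingertip strokes (pressing at about 3–6 N), pressed the start button, backed off and handed the job in at about 21 s. The hand-in gives no verdict.

- **Vial:** the last top-camera check put its middle 0.3 mm from the line and about 17 mm along it towards -y. An earlier look from both cameras gave 1–1.5 mm. Its axis lay parallel to the line.
- **First press:** this one was not a full press. With the tool upright, the shut fingers were too wide and stopped at about 2 mm of travel, apparently on the collar, at 24 N.
- **Full press:** I tilted the tool about 26° and pressed twice at two spots. Both stopped at the same height, after about 5.5–6 mm of travel, so I take that as the button's own stop. Depth readings of the pressed button were too coarse to confirm it independently.
- **Button release:** it came up after the first tilted press, which a picture confirmed. After the last press I compared pixels only: the face sat in the same rows as at the start, slightly darker, which I take to be the arm's shadow.
- **Rest of the scene:** the tool read near-zero force at the end and was clear of everything. In my last viewed picture the slim tube had not moved. I did not check the bystanders' positions by measurement.

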